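# Square a display module into the corner of its test jig

## Robot

A 7-joint arm with a two-finger parallel gripper is mounted at the origin on the work surface. World frame = base frame: x ahead of the robot, y to its left, z up, the work surface at z = 0. Lengths are in mm, angles in rad, forces in N, time in s.
With the tool pointing down it reaches from about 425 to 950 mm from the base axis. Payload 16.7 kg.
Tool frame: the origin (TCP) lies on the centre line of the jaws, within the pads' length; the fingertips stand 17 mm ahead of it and the grasp point (between the pads) lies 2 mm behind it; z points along the fingers, x is the direction in which the jaws open and shut, and the axes are right-handed (so a half turn about z gives the same grasp; the last joint's range is limited). The gripper opens to 94 mm and grips with 3 to 60 N. Pads are 16 mm wide; open, the fingers measure 119 mm over their backs; the gripper's body (75 mm by 177 mm) begins 78 mm behind the grasp point.
Start: joints at [-1.379, 0.426, 0.074, 1.606, -0.034, 1.111, -0.067], TCP at [225.616, 636.139, 222.467] pointing down, gripper open.
Joint ranges: [-2.85, 2.85], [-0.5, 2.14], [-1.23, 1.37], [0.21, 2.46], [-1.02, 4.16], [0.16, 2.05], [-2.73, 2.73]. Speed limits (rad/s): [1.89, 1.89, 2.39, 2.39, 3.01, 3.01, 3.01].

## Interface

Orientations are given as [roll, pitch, yaw] about the fixed x, y, z axes, in that order (R = Rz(yaw) Ry(pitch) Rx(roll)).
In Python, from plant import ctrl gives the robot as it stands.
- The arm moves only by the tool step_arm, never from a script. Its argument "deltas" is a list of rows, each an object with "translation": the shift along the world's x, y, z in units of 50 mm (1.0 is 50 mm), a list of three; "delta_rot": the turn, a rotation vector about the world's x, y, z in units of 5 degrees (1.0 is 5 degrees), a list of three. In form: [{"translation": [tx, ty, tz], "delta_rot": [wx, wy, wz]}, ...]. A call has 1 to 20 rows; each row shifts and turns the commanded pose from where the row before left it; what a row does not reach is not made up. A row lasts 1/10 s, in which the tool goes at most 50 mm and 8.59 degrees, less where a joint would pass 70% of its speed; a pose out of reach is approached as far as the arm can. A call is refused whole if a number of a shift passes 1 or a number of a turn 1, either way. A call with a gripper value outside its range is refused whole. "gripper" is the finger opening in mm, from 0 to 94, set as the call begins (left out, the last holds). The fingers move at their own pace and stop on an object; "newtons" is the grip in N (left out, the last holds). Time passes only in rows, so rows that do not move let the fingers close. It gives the time, the measured TCP pose, the force and the opening at its end, in the units of the state.
- ctrl.get_obs(): the state, without advancing time (a new reading comes with each control period).
- ctrl.read_camera(name): name is "scene" or "top"; returns a dict with "image" (480x640x3 uint8, blue, green, red), "z_map" (480x640 float32, mm along the optical axis (not along the pixel's ray), 0 where there is no reading), "intrinsics" (3x3 intrinsics, pixels), "extrinsics" (4x4, takes a point from world to camera coordinates). Camera axes: x right, y up, looking along -z (the intrinsics and any distortion apply to the point x, -y, -z); pixel columns grow to the right and rows downward; lengths in mm; the calibration is good to about 2 mm. A picture is of the moment at which its call begins.
- ctrl.close_job(): hands the job in, once; it reports no verdict.
Trained networks look in a picture, given as the dict that the camera call returned (one of the last four; its "shot" number tells which), for a name from the list of things; names that differ only in an ending like _2 or _b are one class to them, and where a whole thing is asked for, a point or a joint stands for the part that bears it (a point fixed in the world has none). Each returns a list of dicts, best first, with "p" (0 to 1); they miss things now and then, are a little off and sometimes report something else, mostly with a low value. They report only what shows in the picture. A call takes as long as a camera call. They do not tell look-alikes from the thing itself.
- ctrl.masks_of(thing, picture): "mask" (480x640 bool, what is visible of it) and "rect" ([left, top, right, bottom] as shares, 0 to 1, of the picture: columns of its width, rows of its height, round what is visible of it).
- ctrl.place_of(thing, picture): "point" ([column, row] as shares, 0 to 1, of the picture: columns of its width, rows of its height: a listed point, or the origin of a listed thing).
The state is a dict: "time": time; "joint_positions": joint angles; "qd": joint speeds; "joint_torque": joint torques, N m; "ee_pos": TCP position; "tool_rot": TCP orientation; "ft_force": force on the tool from outside, world axes, zero at the start; "moment": the same for the moment, N m; "width": finger opening in mm.
Only numpy, scipy, OpenCV 4.12 (cv2) and the standard library are available. Lean on these libraries where they do the work, as an engineer would, in place of code of your own. Each camera call takes 0.05 s, during which the arm holds its last target. There are 200 camera calls.

## Task

Take the pusher stick from its leaning rest and use it to nudge the display module gently along the jig plate until it lies flat and touches both steel fences of the square corner along its edges; the lamp bar above leaves no room for an upright stick at the near edge. Then put the pusher back in its rest and let go. Touch the module only with the pusher, and do not disturb the pen pot, bottle, tape roll and remote control.

Things in the scene. Friction and masses are not known exactly. Their poses are not given: they have to be found in the camera images.
- jig: Fixed squaring jig: aluminium base plate 210 (x=-90 to +120) x 300 (y) x 10 thick. Origin on its underside, on the bench, midway across its width; x away from the robot, y left, z up. Plate top at z=10. Two dark steel fences 16 wide, rising 16 above the plate: far fence, inner face x=+100 (y=-136 to +134); right fence, inner face y=-120 (x=-90 to +116). The near and left sides are open.
- jig_corner (a point): The point where the inner faces of the two fences meet at a square corner, on the plate's top (jig frame +100, -120, +10); axes as the jig's.
- jig_lamp (a point): Centre of the underside of the white lamp bar across the jig (jig frame +5, 0, +76). The bar fills jig x=-8 to +18, y=-175 to +175, z=76 to 96, on 14 dia posts at x=5, y=+-165 (feet 40 x 34 x 12). The homed module's near edge is below it at x=+10: an upright stick cannot reach that edge, one leaning 25 to 45 degrees with its top towards the jig's near side can.
- jig_socket (a point): Centre of the top of a fixed black socket block on the plate at the open left side: jig frame x=-60 to +10, y=+120 to +148, up to z=41.
- panel: Loose display module, flat dark slab 90 (x) x 130 (y) x 10 thick, about 0.16 kg, sliding with friction on the plate. Origin at the centre of its underside, z up. Starts within 20 degrees of the jig's directions, clear of both fences, partly under the lamp bar. Home: far edge (+x, 130 long) on the far fence, right edge (-y, 90 long) on the right fence: origin at x=+55, y=-55, z=10 in the jig's frame.
- panel_corner (a point): Corner of the module that goes into the jig's corner (module frame +45, -65, half its thickness up).
- panel_far_left (a point): The module's far left corner (+45, +65, half its thickness up), other end of the far edge.
- panel_near_right (a point): The module's near right corner (-45, -65, half its thickness up), other end of the right edge.
- pusher: Loose pusher stick 160 long, about 90 g: a white ball tip 12 dia, a steel shank 10 (x) x 12 (y) from 10 to 100, and a grey square handle 20 x 20 from 100 to 160. Origin at the end of the ball tip, z along the stick towards the handle. It starts leaning in its rest, 35 degrees from vertical, handle up and towards the robot side (the rest's -x), its y level.
- pusher_top (a point): Centre of the handle's end, 160 along the stick from the tip's end.
- rest: Fixed leaning rest: steel foot 130 x 70 x 12 (x=-60 to +70) carrying an open channel that leans 35 degrees from vertical, top towards -x, open side facing up and +x. Floor and side lips run from 15 to 95 along the stick, 18 wide inside, lips 11 high; a ledge stops the tip. The handle stands free above it. Origin at the centre of the foot's underside, x away from the robot at yaw 0, z up.
- rest_toe (a point): Where the pusher's tip end sits in the rest (rest frame +35, 0, +30).
- rest_top (a point): Where the centre of the handle's end is when the pusher is in the rest (rest frame -56.8, 0, +161).
- pot: Bystander: white ceramic pen pot with pens, 76 dia, 140 high over the pens; origin at the centre of its underside.
- bottle: Bystander: clear bottle with cap, 60 dia, 160 high, beyond the jig's far fence; origin at the centre of its underside.
- tape: Bystander: yellow roll of tape lying flat, 90 dia, 45 high, between robot and jig; origin at the centre of its underside.
- remote: Bystander: black remote control 46 x 140 x 20 lying on the bench beyond the far fence; origin at the centre of its underside.
Things that resemble listed ones, but are neither listed nor needed, are in the scene too. What is shaped like the panel but pink or red is not meant.

How it is judged:
By the outcome, as a careful person would: the job done as asked, in the order asked, and still so for the second after the job is handed in, with the robot touching nothing.
It also fails if it takes over 67 s, if anything falls off the work surface, if the arm or the gripper's body presses on something with over 40 N, if the wrist force passes 120 N, or if a joint passes its speed limit or range.

## Working session

There is one attempt and no reset: what is moved stays moved. The work goes in short steps, Python scripts to look and compute and a tool call to move; the robot and the scene stay as the last step left them, time stands still between calls to the robot, and variables do not carry over. Pictures are saved under pics/ and viewed, about 8 in all and at most 12, crops included, and the job is handed in when it is done.

Besides the shell and the picture viewer there is one more tool, called after "Emit:" by a JSON object that holds its "op" and its "data". step_arm: Moves the arm, as the interface text tells. Its arguments: {"type":"object","properties":{"deltas":{"type":"array","items":{"type":"object","properties":{"translation":{"type":"array","items":{"type":"number"}},"delta_rot":{"type":"array","items":{"type":"number"}}}}},"gripper":{"type":"number"},"newtons":{"type":"number"}},"required":["deltas"]}

```bash
ls; mkdir -p pics
cat > h.py <<'E'
import numpy as np, cv2
from plant import ctrl
def deproj(pic,u,v,z=None):
    K=np.array(pic["intrinsics"]);E=np.array(pic["extrinsics"])
    if z is None: z=pic["z_map"][int(round(v)),int(round(u))]
    x=(u-K[0,2])/K[0,0]*z; y=(v-K[1,2])/K[1,1]*z
    return (np.linalg.inv(E)@np.array([x,-y,-z,1]))[:3]
def ray_z(pic,u,v,h):
    a=deproj(pic,u,v,100.);b=deproj(pic,u,v,200.)
    return a+(b-a)*(h-a[2])/(b[2]-a[2])
def proj(pic,P):
    K=np.array(pic["intrinsics"]);E=np.array(pic["extrinsics"])
    c=(E@np.append(P,1))[:3]; return K[0,0]*c[0]/-c[2]+K[0,2],K[1,1]*-c[1]/-c[2]+K[1,2]
E
python3 - <<'E'
from h import *
print(ctrl.get_obs())
for n in ["scene","top"]:
    p=ctrl.read_camera(n); cv2.imwrite(f"pics/{n}0.png",p["image"])
    print(n,p.keys(),np.array(p["intrinsics"]).round(1).tolist(),np.linalg.inv(p["extrinsics"]).round(2).tolist())
    for t in ["jig","jig_corner","jig_lamp","jig_socket","panel","panel_corner","panel_far_left","panel_near_right","pusher","pusher_top","rest","rest_toe","rest_top","pot","bottle","tape","remote"]:
        for d in ctrl.place_of(t,p)[:2]:
            u,v=d["point"][0]*640,d["point"][1]*480
            print(t,round(d["p"],2),round(u),round(v),deproj(p,min(u,639),min(v,479)).round(0))
E
```

```text
pics
{'time': 0.0, 'joint_positions': array([-1.37950811,  0.42670885,  0.07384811,  1.60658675, -0.03409771,
        1.11078732, -0.06705521]), 'qd': array([ 0.0006651 , -0.00140717,  0.00029774,  0.00013129, -0.00021104,
       -0.00206953, -0.00062781]), 'joint_torque': array([-5.46688898e-04, -9.35828948e+01,  3.66656676e+00, -4.54188108e+01,
       -4.88531333e-02,  2.00807385e-02,  1.37582911e-04]), 'ee_pos': array([225.49653171, 635.79381035, 221.79989897]), 'tool_rot': array([3.14150255e+00, 1.22773015e-03, 1.23002534e+00]), 'ft_force': array([-0.56563199, -0.21639855,  0.57177885]), 'moment': array([-9.24635653e-03, -9.52691435e-03,  2.22770323e-06]), 'width': 94.0086559697558}
scene dict_keys(['image', 'z_map', 'intrinsics', 'extrinsics', 'shot']) [[472.0, 0.0, 319.0], [0.0, 472.0, 238.1], [0.0, 0.0, 1.0]] [[-0.05, -0.8, 0.6, 1213.59], [1.0, -0.03, 0.04, 39.56], [-0.01, 0.6, 0.8, 966.23], [0.0, 0.0, 0.0, 1.0]]
jig 0.83 325 277 [611.  12.  19.]
jig 0.4 467 256 [533. 357.  12.]
jig_corner 0.66 327 279 [615.  16.  17.]
jig_corner 0.59 283 320 [730. -77.  22.]
jig_lamp 0.93 327
[... 1276 characters left out ...]
97.   9.  22.]
panel_corner 0.91 329 208 [675. -41.   8.]
panel_corner 0.81 386 189 [ 727. -190.    3.]
panel_far_left 0.88 433 212 [ 665. -313.   -4.]
panel_far_left 0.81 218 175 [768. 254.   2.]
panel_near_right 0.73 337 245 [576. -60.  15.]
panel_near_right 0.6 176 222 [642. 359.   2.]
pusher 0.58 179 257 [545. 335.  48.]
pusher_top 0.54 165 290 [458. 331. 158.]
rest 0.87 183 268 [522. 334.   9.]
rest_toe 0.77 178 254 [554. 340.  33.]
rest_top 0.85 161 289 [460. 340. 161.]
pot 0.78 451 298 [ 441. -346.    9.]
bottle 0.87 256 180 [724. 140. 105.]
bottle 0.64 281 227 [626.  84.  11.]
tape 0.66 322 295 [450. -19.   1.]
remote 0.72 281 224 [633.  85.   8.]
remote 0.71 328 207 [678. -37.   7.]
```

View pics/top0.png

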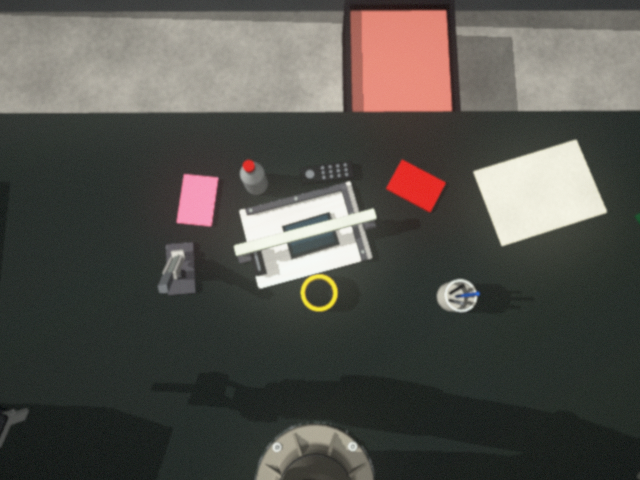

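View pics/scene0.png

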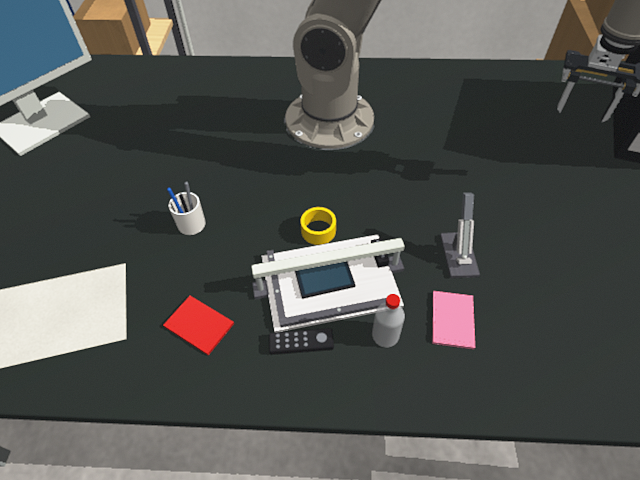

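Run:
```python
from h import *
def cloud(p):
    K=np.array(p["intrinsics"]);Ei=np.linalg.inv(p["extrinsics"])
    v,u=np.mgrid[:480,:640]; z=p["z_map"]
    P=np.stack([(u-K[0,2])/K[0,0]*z,-(v-K[1,2])/K[1,1]*z,-z,np.ones_like(z)],-1)@Ei.T
    P=P[...,:3]; P[z==0]=np.nan; return P
pics={n:ctrl.read_camera(n) for n in ["scene","top"]}
crops=[]
for n,(a,b,c,d) in {"scene":(240,225,410,335),"top":(225,165,395,275)}.items():
    crops.append(cv2.resize(pics[n]["image"][b:d,a:c],None,fx=4,fy=4,interpolation=cv2.INTER_CUBIC)[:300*2])
cv2.imwrite("pics/c0.png",cv2.resize(np.vstack(crops),(510,600)) if 0 else crops[0]); cv2.imwrite("pics/c1.png",crops[1])
np.savez("c.npz",**{n:cloud(p) for n,p in pics.items()})
for n,p in pics.items():
    P=cloud(p);x,y,z=P[...,0],P[...,1],P[...,2]
    reg=(x>450)&(x<760)&(abs(y-10)<230)
    b=reg&(x>450)&(x<500)&(y>100); print(n,"bench z",np.nanmedian(z[b]))
    h,e=np.histogram(z[reg&(z>4)&(z<110)],bins=np.arange(4,110,2)); print([(int(a),int(c)) for a,c in zip(e,h) if c>25])
    for lo,hi in [(92,102),(23,30)]:
        m=reg&(z>lo)&(z<hi); q=P[m][:,:2].astype(np.float32)
        r=cv2.minAreaRect(q); print(lo,len(q),r)
    m=(z>110)&(z<175)&(x>400)&(x<600)&(y>250)&(y<420); q=P[m]; print("handle",len(q),q.mean(0) if len(q) else 0)
    if len(q): 
        for zz in range(110,170,10):
            s=q[(q[:,2]>=zz)&(q[:,2]<zz+10)]
            if len(s): print(zz,s.min(0).round(1),s.max(0).round(1),len(s))
    m=(z>8)&(z<16)&(x>400)&(x<640)&(y>270)&(y<420); q=P[m][:,:2].astype(np.float32); print("foot",cv2.minAreaRect(q))
    m=(z>6)&(x>400)&(x<600)&(y>-80)&(y<60)&(z>35)&(z<50);q=P[m]
    if len(q):print("tape",cv2.minEnclosingCircle(q[q[:,0]<500][:,:2].astype(np.float32)))
    m=(z>100)&(x>650)&(x<850)&(y>80)&(y<220);q=P[m];print("bottle",cv2.minEnclosingCircle(q[:,:2].astype(np.float32)))
```

```text
scene bench z -1.7361517825934243
[(4, 757), (6, 1949), (8, 1760), (10, 624), (12, 184), (14, 265), (16, 614), (18, 737), (20, 440), (22, 535), (24, 406), (26, 121), (28, 42), (30, 42), (32, 63), (34, 70), (36, 37), (38, 48), (40, 69), (42, 76), (44, 34), (74, 29), (76, 48), (78, 77), (80, 75), (82, 68), (84, 71), (86, 93), (88, 97), (90, 269), (92, 607), (94, 517), (96, 107), (106, 27)]
92 1259 ((688.4072875976562, 43.55659484863281), (205.3563232421875, 348.40972900390625), 14.697907447814941)
23 858 ((609.4066162109375, 8.869293212890625), (311.09521484375, 306.3165283203125), 72.98587036132812)
handle 295 [484.34416151 335.7442498  140.0538941 ]
110 [480.6 327.9 110.2] [505.5 348.4 119.9] 36
120 [476.8 327.5 120.1] [504.5 348.1 129.9] 55
130 [471.8 326.9 130. ] [496.4 348.3 139.9] 53
140 [461.5 326.1 140.1] [488.9 346.9 150. ] 58
150 [455.4 325.2 150.1] [483.4 346.1 159.9] 64
160 [464.9 326.6 160.3] [475.8 344.9 167. ] 29
foot ((556.2179565429688, 334.9146423339844), (96.54912567138672, 186.67616271972656), 79.98714447021484)
tape ((458.9725036621094, -10.423377990722656), 45.783
[... 530 characters left out ...]
5), 14.375102996826172)
23 862 ((607.2666015625, 16.780807495117188), (302.6849670410156, 316.98687744140625), 1.0081120729446411)
handle 239 [475.81421543 334.48677252 145.88295668]
110 [478.1 327.8 110.5] [502.  351.9 119.9] 17
120 [472.7 326.8 120.5] [498.8 347.4 130. ] 33
130 [465.4 325.8 130.6] [493.3 347.9 139.7] 33
140 [460.6 326.1 140. ] [485.8 346.5 149.9] 32
150 [453.3 324.3 150.4] [480.4 346.2 159.9] 71
160 [455.3 325.7 160.3] [473.  345.6 166.4] 53
foot ((550.19873046875, 334.840576171875), (98.84912109375, 197.69302368164062), 80.32282257080078)
tape ((455.3596496582031, -11.651263236999512), 44.862239837646484)
bottle ((743.2741088867188, 150.55661010742188), 28.87175750732422)
```

View pics/c0.png

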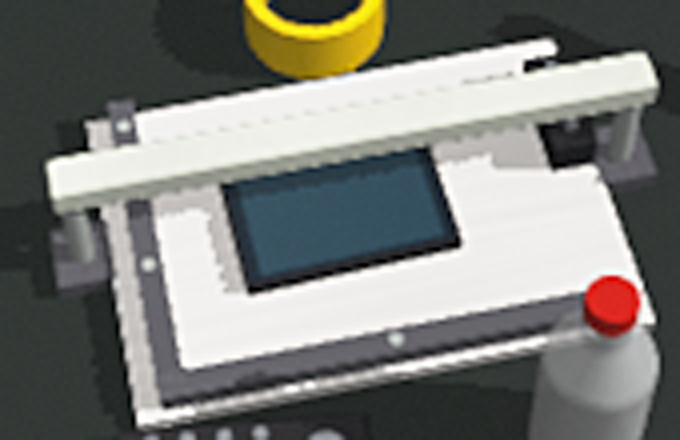

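View pics/c1.png

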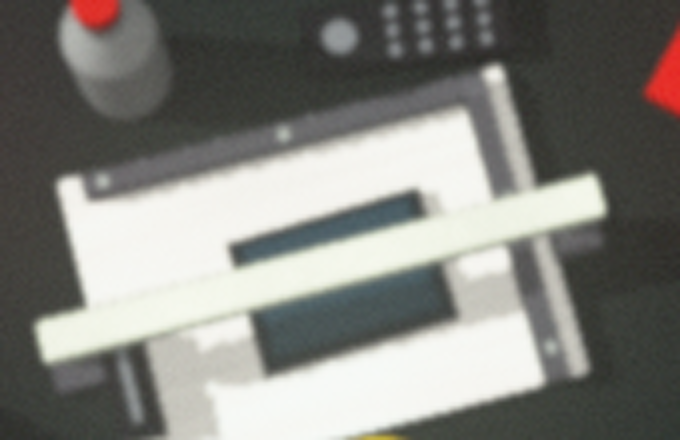

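```bash
cat > fit.py <<'E'
from h import *
from scipy.optimize import least_squares
pics={n:ctrl.read_camera(n) for n in ["scene","top"]}
off={"top":(225,165),"scene":(240,225)}
J=[("top",(18,-175,96),(597,175)),("top",(-8,-175,96),(606,215)),("top",(-8,175,96),(45,362)),("top",(18,175,96),(36,322)),
("top",(120,150,10),(57,180)),("top",(116,-120-16,26),(487,68)),("top",(-90,-120,26),(543,388)),
("scene",(-8,-175,96),(48,160)),("scene",(-8,175,96),(650,52)),("scene",(120,-150,10),(140,418)),("scene",(120,150,10),(657,318)),("scene",(100,-120,10),(182,368)),("scene",(-90,-120,26),(133,101))]
A=[("top",(45,65,20),(230,243)),("top",(45,-65,20),(418,190)),("top",(-45,-65,20),(455,318)),("top",(-45,65,20),(268,372)),
("scene",(45,-65,20),(250,292)),("scene",(45,65,20),(462,243))]
def pl(q,X): c,s=np.cos(q[2]),np.sin(q[2]); return np.array([q[0]+c*X[0]-s*X[1],q[1]+s*X[0]+c*X[1],X[2]])
def res(q,L): return np.concatenate([np.array(proj(pics[n],pl(q,X)))-(off[n][0]+u[0]/4-.4,off[n][1]+u[1]/4-.4) for n,X,u in L])
def fit(L,q0,name):
    for sel in ["top","scene","all"]:
        l=[e for e in L if sel in("all",e[0])]
        r=least_squares(lambda q:res(q,l),q0,loss="soft_l1",x_scale=[10,10,.1])
        print(name,sel,r.x.round(3),"deg",np.rad2deg(r.x[2]).round(2)); print("   ",r.fun.reshape(-1,2).round(1).tolist())
    return r.x
if __name__=="__main__":
    j=fit(J,[605,12,.25],"jig"); a=fit(A,[605,12,.25],"panel")
    d=a-j; c,s=np.cos(j[2]),np.sin(j[2]); print("panel in jig",c*d[0]+s*d[1],-s*d[0]+c*d[1],np.rad2deg(d[2]))
    out=[cv2.resize(pics["top"]["image"][235:305,150:210],None,fx=8,fy=8,interpolation=cv2.INTER_CUBIC),cv2.resize(pics["scene"]["image"][185:285,430:490],None,fx=5.6,fy=5.6,interpolation=cv2.INTER_CUBIC)]
    cv2.imwrite("pics/r0.png",np.hstack([out[0],out[1][:560]]))
E
python3 fit.py
```

```text
jig top [5.9339e+02 1.9019e+01 2.5000e-01] deg 14.34
    [[-0.0, 0.1], [0.7, 0.2], [-0.4, 0.1], [-0.6, -0.3], [0.2, 0.0], [-0.5, 0.8], [0.9, -1.3]]
jig scene [5.95105e+02 1.96240e+01 2.51000e-01] deg 14.4
    [[-0.4, -1.2], [-0.3, -1.0], [-0.4, 0.8], [0.0, 0.5], [1.0, 2.8], [0.3, -1.4]]
jig all [5.93859e+02 1.93230e+01 2.51000e-01] deg 14.35
    [[-0.1, -0.1], [0.6, 0.0], [-0.5, -0.1], [-0.7, -0.5], [0.0, -0.1], [-0.7, 0.6], [0.8, -1.4], [-0.5, -1.7], [-0.4, -1.4], [-0.5, 0.2], [-0.2, 0.1], [0.9, 2.2], [0.3, -1.9]]
panel top [6.0358e+02 8.6490e+00 2.7800e-01] deg 15.94
    [[-0.9, -0.3], [0.6, -0.9], [1.4, 0.2], [-0.9, 0.9]]
panel scene [6.08402e+02 8.81100e+00 3.00000e-01] deg 17.17
    [[-0.6, 0.1], [0.6, -0.2]]
panel all [6.05044e+02 9.03300e+00 2.82000e-01] deg 16.13
    [[-1.1, -0.7], [0.4, -1.5], [1.3, -0.5], [-0.9, 0.4], [-0.8, -1.5], [0.5, -0.9]]
panel in jig 8.28482590311629 -12.742180184642546 1.7787481196657704
```

View pics/r0.png

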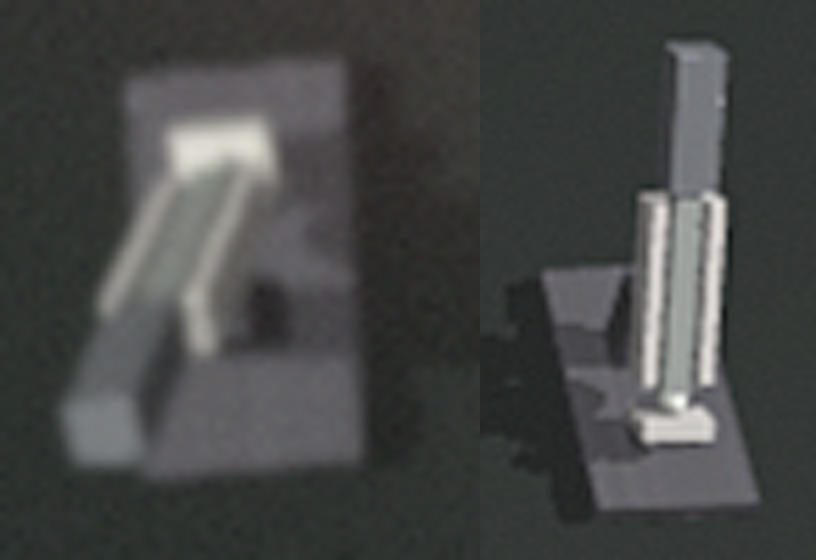

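```bash
cat > rest.py <<'E'
from fit import *
T=lambda X,u:("top",X,(( 150+u[0]/8-225)*4,(235+u[1]/8-165)*4))
S=lambda X,u:("scene",X,((430+(u[0]-480)/5.6-240)*4,(185+u[1]/5.6-225)*4))
R=[T((70,35,12),(125,75)),T((70,-35,12),(345,60)),T((-60,-35,12),(360,462)),T((-60,35,12),(145,478)),
S((70,-35,12),(600,508)),S((70,35,12),(758,500)),S((-60,-35,12),(543,268))]
H=[T((-48.6,10,166.7),(65,405)),T((-48.6,-10,166.7),(140,400)),T((-65,10,155.3),(75,465)),T((-65,-10,155.3),(145,465)),
S((-48.6,-10,166.7),(677,56)),S((-48.6,10,166.7),(727,50))]
r=fit(R,[520,335,0],"rest"); h=fit(H,[520,335,0],"handle")
print(pl(r,(35,0,30)),pl(r,(-56.8,0,161)))
E
python3 rest.py
```

```text
rest top [5.16252e+02 3.40183e+02 7.90000e-02] deg 4.52
    [[0.2, -0.0], [-0.0, -0.5], [0.4, 0.0], [-0.6, 0.4]]
rest scene [5.18659e+02 3.40095e+02 7.50000e-02] deg 4.32
    [[-0.4, -0.1], [0.7, 0.4], [-0.3, -0.3]]
rest all [5.17094e+02 3.40243e+02 7.80000e-02] deg 4.48
    [[0.2, -0.4], [0.0, -0.8], [0.3, -0.3], [-0.6, 0.1], [-0.3, -0.6], [0.7, -0.2], [-0.3, -0.7]]
handle top [ 5.16855e+02  3.34966e+02 -1.00000e-03] deg -0.07
    [[-0.0, -0.2], [-0.3, 0.3], [0.0, -0.0], [0.3, -0.1]]
handle scene [5.18780e+02 3.43387e+02 1.73000e-01] deg 9.9
    [[0.2, -0.1], [-0.2, 0.1]]
handle all [5.17251e+02 3.36103e+02 1.70000e-02] deg 0.99
    [[-0.1, -0.3], [-0.4, 0.1], [0.1, -0.1], [0.3, -0.3], [-0.0, -1.3], [-0.1, -0.1]]
[551.98711588 342.9765967   30.        ] [460.46761505 335.80575525 161.        ]
```

Emit:
{"op": "step_arm", "data": {"deltas": [{"translation": [0.5,-0.6,0.06],"delta_rot": [0,0,0.48]},{"translation": [0.5,-0.6,0.06],"delta_rot": [0,0,0.48]},{"translation": [0.5,-0.6,0.06],"delta_rot": [0,0,0.48]},{"translation": [0.5,-0.6,0.06],"delta_rot": [0,0,0.48]},{"translation": [0.5,-0.6,0.06],"delta_rot": [0,0,0.48]},{"translation": [0.5,-0.6,0.06],"delta_rot": [0,0,0.48]},{"translation": [0.5,-0.6,0.06],"delta_rot": [0,0,0.48]},{"translation": [0.5,-0.6,0.06],"delta_rot": [0,0,0.48]},{"translation": [0.5,-0.6,0.06],"delta_rot": [0,0,0.48]},{"translation": [0.5,-0.6,0.06],"delta_rot": [0,0,0.48]},{"translation": [0,0,0]},{"translation": [0,0,0]}], "gripper": 50}}

```text
invalid input at $.deltas[10]: expected keys translation, delta_rot
```

Emit:
{"op": "step_arm", "data": {"deltas": [{"translation": [0.5,-0.6,0.06],"delta_rot": [0,0,0.48]},{"translation": [0.5,-0.6,0.06],"delta_rot": [0,0,0.48]},{"translation": [0.5,-0.6,0.06],"delta_rot": [0,0,0.48]},{"translation": [0.5,-0.6,0.06],"delta_rot": [0,0,0.48]},{"translation": [0.5,-0.6,0.06],"delta_rot": [0,0,0.48]},{"translation": [0.5,-0.6,0.06],"delta_rot": [0,0,0.48]},{"translation": [0.5,-0.6,0.06],"delta_rot": [0,0,0.48]},{"translation": [0.5,-0.6,0.06],"delta_rot": [0,0,0.48]},{"translation": [0.5,-0.6,0.06],"delta_rot": [0,0,0.48]},{"translation": [0.5,-0.6,0.06],"delta_rot": [0,0,0.48]},{"translation": [0,0,0],"delta_rot": [0,0,0]},{"translation": [0,0,0],"delta_rot": [0,0,0]}], "gripper": 50}}

```text
time: 3.3
ee_pos: [476.1, 335.5, 252.6]
tool_rot: [3.141, -0.0, 1.647]
ft_force: [-0.8, -0.7, -0.4]
width: 50.1
```

Emit:
{"op": "step_arm", "data": {"deltas": [{"translation": [-0.02,0.03,-0.28],"delta_rot": [0,0,0]},{"translation": [0,0,-0.28],"delta_rot": [0,0,0]},{"translation": [0,0,-0.28],"delta_rot": [0,0,0]},{"translation": [0,0,-0.28],"delta_rot": [0,0,0]},{"translation": [0,0,-0.28],"delta_rot": [0,0,0]},{"translation": [0,0,-0.28],"delta_rot": [0,0,0]},{"translation": [0,0,-0.28],"delta_rot": [0,0,0]},{"translation": [0,0,-0.28],"delta_rot": [0,0,0]},{"translation": [0,0,-0.04],"delta_rot": [0,0,0]},{"translation": [0,0,0],"delta_rot": [0,0,0]},{"translation": [0,0,0],"delta_rot": [0,0,0]}]}}

```text
time: 4.4
ee_pos: [474.9, 337.8, 139.0]
tool_rot: [3.141, -0.0, 1.649]
ft_force: [0.7, 0.6, 1.0]
width: 50.2
```

Run:
```python
from h import *
a=ctrl.read_camera("top")["image"];b=ctrl.read_camera("scene")["image"]
cv2.imwrite("pics/g0.png",np.hstack([cv2.resize(a[225:325,120:220],(400,400),interpolation=2),cv2.resize(b[150:270,420:520],(333,400),interpolation=2)]))
print(ctrl.get_obs()["ee_pos"])
```

```text
[474.9524151  337.89268519 139.14352572]
```

View pics/g0.png

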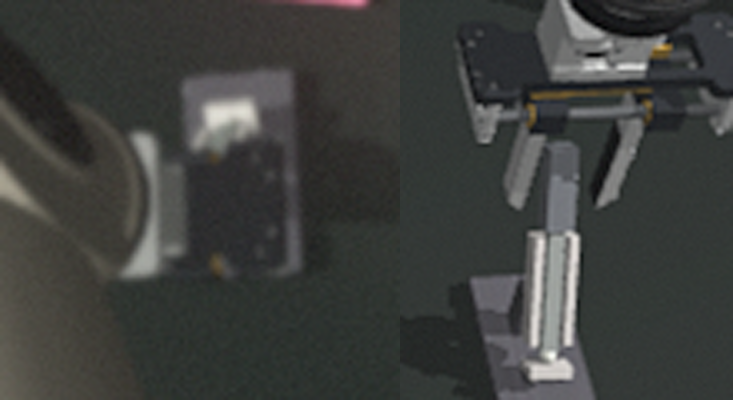

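Emit:
{"op": "step_arm", "data": {"deltas": [{"translation": [0,0,0],"delta_rot": [0,0,0]},{"translation": [0,0,0],"delta_rot": [0,0,0]},{"translation": [0,0,0],"delta_rot": [0,0,0]},{"translation": [0,0,0],"delta_rot": [0,0,0]},{"translation": [0,0,0],"delta_rot": [0,0,0]},{"translation": [0,0,0],"delta_rot": [0,0,0]},{"translation": [0,0,0],"delta_rot": [0,0,0]},{"translation": [0,0,0],"delta_rot": [0,0,0]}], "gripper": 10, "newtons": 15}}

```text
time: 5.3
ee_pos: [474.6, 337.7, 138.5]
tool_rot: [-3.142, 0.0, 1.649]
ft_force: [-0.6, -0.5, 0.5]
width: 19.8
```

Emit:
{"op": "step_arm", "data": {"deltas": [{"translation": [0,0,0],"delta_rot": [0,0,0]},{"translation": [0,0,0],"delta_rot": [0,0,0]},{"translation": [0,0,0],"delta_rot": [0,0,0]}], "newtons": 45}}

```text
time: 5.6
ee_pos: [474.6, 337.7, 138.5]
tool_rot: [-3.142, 0.0, 1.649]
ft_force: [0.2, -0.4, 1.8]
width: 20.0
```

Emit:
{"op": "step_arm", "data": {"deltas": [{"translation": [0.02,0,0.06],"delta_rot": [0,0,0]},{"translation": [0.02,0,0.1],"delta_rot": [0,0,0]},{"translation": [0,0,0.2],"delta_rot": [0,0,0]},{"translation": [0,0,0.3],"delta_rot": [0,0,0]},{"translation": [0,0,0.4],"delta_rot": [0,0,0]},{"translation": [0,0,0.4],"delta_rot": [0,0,0]},{"translation": [0,0,0.4],"delta_rot": [0,0,0]},{"translation": [0,0,0.3],"delta_rot": [0,0,0]},{"translation": [0,0,0],"delta_rot": [0,0,0]}]}}

```text
time: 6.5
ee_pos: [477.5, 338.2, 249.2]
tool_rot: [3.139, -0.002, 1.649]
ft_force: [0.7, -0.3, -0.8]
width: 19.7
```

Emit:
{"op": "step_arm", "data": {"deltas": [{"translation": [0,-0.3,0],"delta_rot": [0,0,0.15]},{"translation": [-0.01,-0.6,0],"delta_rot": [0,0,0.17]},{"translation": [-0.01,-0.6,0],"delta_rot": [0,0,0.17]},{"translation": [-0.01,-0.6,0],"delta_rot": [0,0,0.17]},{"translation": [-0.01,-0.6,0],"delta_rot": [0,0,0.17]},{"translation": [-0.01,-0.6,0],"delta_rot": [0,0,0.17]},{"translation": [-0.01,-0.6,0],"delta_rot": [0,0,0.17]},{"translation": [-0.01,-0.6,0],"delta_rot": [0,0,0.17]},{"translation": [-0.01,-0.6,0],"delta_rot": [0,0,0.17]},{"translation": [0,-0.6,0],"delta_rot": [0,0,0.17]},{"translation": [0,-0.6,0],"delta_rot": [0,0,0.17]},{"translation": [0,-0.6,0],"delta_rot": [0,0,0.14]},{"translation": [0,-0.36,0],"delta_rot": [0,0,0]},{"translation": [0,0,0],"delta_rot": [0,0,0]},{"translation": [0,0,0],"delta_rot": [0,0,0]}]}}

```text
time: 8.0
ee_pos: [472.4, -25.2, 246.2]
tool_rot: [-3.141, -0.0, 1.822]
ft_force: [-0.4, 0.4, -1.1]
width: 19.8
```

```bash
cat > stick.py <<'E'
from h import *
# jig pose and tool->ball vector (tool yaw frame: lean dir = away from top)
JX,JY,JA=594.2,19.3,np.deg2rad(14.35)
def jig2w(x,y): c,s=np.cos(JA),np.sin(JA); return np.array([JX+c*x-s*y,JY+s*x+c*y])
def w2jig(p): d=np.array(p[:2])-[JX,JY]; c,s=np.cos(JA),np.sin(JA); return np.array([c*d[0]+s*d[1],-s*d[0]+c*d[1]])
def ball(o):
    a=o["tool_rot"][2]-np.pi/2; R,Z=73.8,-103.9
    return o["ee_pos"]+[R*np.cos(a),R*np.sin(a),Z]
E
python3 - <<'E'
from stick import *
o=ctrl.get_obs(); b=ball(o); print(o["ee_pos"],o["tool_rot"],b,w2jig(b))
ims=[]
a=o["tool_rot"][2]-np.pi/2
for n in ["scene","top"]:
    p=ctrl.read_camera(n); im=p["image"].copy(); u,v=proj(p,b); print(n,u,v)
    for d in ctrl.place_of("pusher",p)[:1]: print("net tip",d["p"],d["point"][0]*640,d["point"][1]*480)
    print("pred tip",proj(p,b-6*np.array([-np.sin(np.deg2rad(35))*np.cos(a),-np.sin(np.deg2rad(35))*np.sin(a),np.cos(np.deg2rad(35))])))
    c=cv2.resize(im[int(v)-45:int(v)+55,int(u)-50:int(u)+50],(400,400),interpolation=2)
    cv2.drawMarker(c,(int((u-int(u)+50.5)*4),int((v-int(v)+45.5)*4)),(0,0,255),0,12); ims.append(c)
cv2.imwrite("pics/s0.png",np.hstack(ims))
E
```

```text
[472.38848044 -25.2005779  246.15376765] [-3.14117447e+00 -1.19040392e-04  1.82190363e+00] [543.87395564  -6.86299804 142.25376765] [-55.2402188  -12.87367214]
scene 317.6826361093968 221.7371180954031
net tip 0.71 321.472 226.416
pred tip (np.float64(318.027527145957), np.float64(224.27148881258847))
top 316.79415590281064 251.42365981682602
pred tip (np.float64(316.4039796982843), np.float64(250.27208952481712))
```

View pics/s0.png

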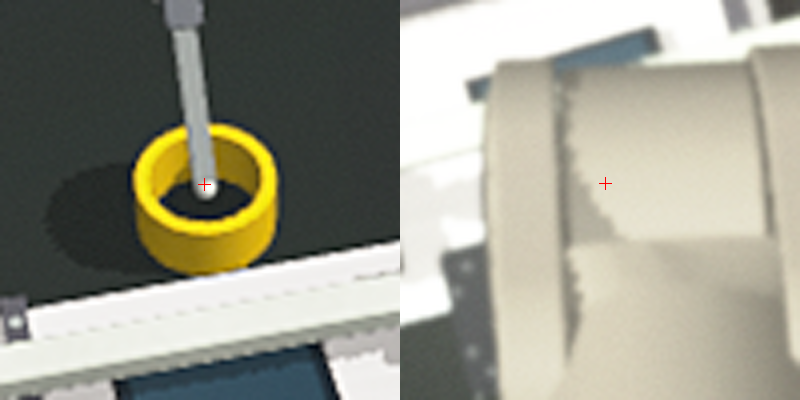

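Emit:
{"op": "step_arm", "data": {"deltas": [{"translation": [0,0,-0.3],"delta_rot": [0,0,0]},{"translation": [0,0,-0.3],"delta_rot": [0,0,0]},{"translation": [0,0,-0.3],"delta_rot": [0,0,0]},{"translation": [0,0,-0.3],"delta_rot": [0,0,0]},{"translation": [0,0,-0.3],"delta_rot": [0,0,0]},{"translation": [0,0,-0.3],"delta_rot": [0,0,0]},{"translation": [0,0,-0.3],"delta_rot": [0,0,0]},{"translation": [0,0,-0.2],"delta_rot": [0,0,0]},{"translation": [0,0,-0.08],"delta_rot": [0,0,0]},{"translation": [0,0,0],"delta_rot": [0,0,0]},{"translation": [0,0,0],"delta_rot": [0,0,0]}]}}

```text
time: 9.3
ee_pos: [472.9, -25.3, 127.9]
tool_rot: [3.141, 0.0, 1.823]
ft_force: [0.9, 0.3, -0.6]
width: 20.0
```

Emit:
{"op": "step_arm", "data": {"deltas": [{"translation": [0,0,-0.06],"delta_rot": [0,0,0]},{"translation": [0,0,-0.06],"delta_rot": [0,0,0]},{"translation": [0,0,0],"delta_rot": [0,0,0]},{"translation": [0,0,0],"delta_rot": [0,0,0]}]}}

```text
time: 9.7
ee_pos: [472.6, -25.4, 121.5]
tool_rot: [-3.142, 0.0, 1.822]
ft_force: [-0.8, -0.8, -0.9]
width: 20.1
```

Run:
```python
from stick import *
o=ctrl.get_obs(); b=ball(o); print(o["ee_pos"],o["ft_force"],b,w2jig(b))
p=ctrl.read_camera("scene"); im=p["image"]; 
c=cv2.resize(im[195:315,240:400],(800,600),interpolation=2)
u,v=proj(p,b);print(u,v); cv2.drawMarker(c,(int((u-239.5)*5),int((v-194.5)*5)),(0,0,255),0,12)
cv2.imwrite("pics/d0.png",c)
```

```text
[472.59216286 -25.37558435 121.47470149] [-0.80505966 -0.79317872 -0.94054545] [544.0671895   -6.99732089  17.57470149] [-55.08630506 -13.05169604]
318.49100682317464 253.8111299595264
```

View pics/d0.png

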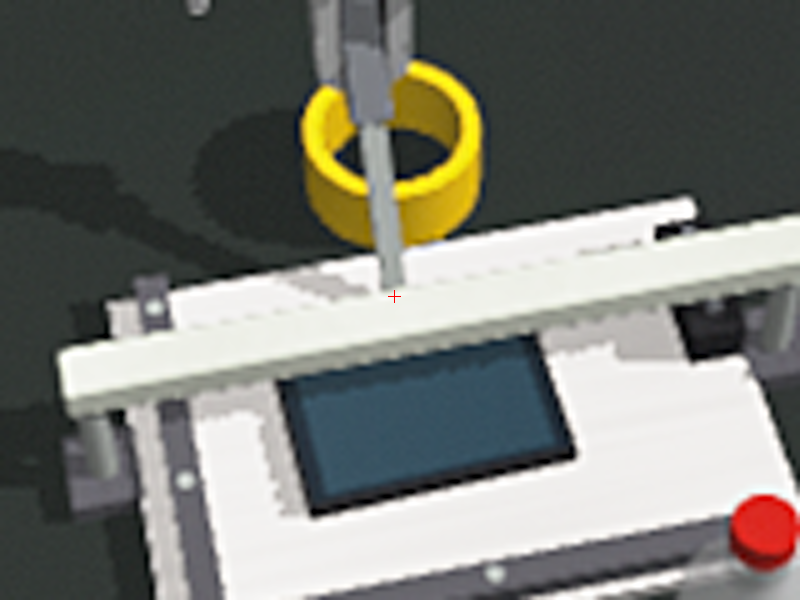

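Emit:
{"op": "step_arm", "data": {"deltas": [{"translation": [0.057,0.0146,0],"delta_rot": [0,0,0]},{"translation": [0.057,0.0146,0],"delta_rot": [0,0,0]},{"translation": [0.057,0.0146,0],"delta_rot": [0,0,0]},{"translation": [0.057,0.0146,0],"delta_rot": [0,0,0]},{"translation": [0.057,0.0146,0],"delta_rot": [0,0,0]},{"translation": [0.057,0.0146,0],"delta_rot": [0,0,0]},{"translation": [0.057,0.0146,0],"delta_rot": [0,0,0]},{"translation": [0.057,0.0146,0],"delta_rot": [0,0,0]},{"translation": [0.057,0.0146,0],"delta_rot": [0,0,0]},{"translation": [0.057,0.0146,0],"delta_rot": [0,0,0]},{"translation": [0.057,0.0146,0],"delta_rot": [0,0,0]},{"translation": [0.057,0.0146,0],"delta_rot": [0,0,0]},{"translation": [0.057,0.0146,0],"delta_rot": [0,0,0]},{"translation": [0.057,0.0146,0],"delta_rot": [0,0,0]},{"translation": [0.057,0.0146,0],"delta_rot": [0,0,0]},{"translation": [0.057,0.0146,0],"delta_rot": [0,0,0]},{"translation": [0.057,0.0146,0],"delta_rot": [0,0,0]},{"translation": [0.057,0.0146,0],"delta_rot": [0,0,0]},{"translation": [0,0,0],"delta_rot": [0,0,0]}]}}

```text
time: 11.65
ee_pos: [524.4, -12.1, 121.5]
tool_rot: [3.141, 0.0, 1.823]
ft_force: [-0.0, 0.7, -2.2]
width: 19.8
```

```bash
cat > look.py <<'E'
import sys
from stick import *
o=ctrl.get_obs(); b=ball(o); print(o["time"],o["ee_pos"],o["ft_force"],b,w2jig(b))
p=ctrl.read_camera("scene"); im=p["image"]
c=cv2.resize(im[225:335,250:400],(750,550),interpolation=2)
u,v=proj(p,b);cv2.drawMarker(c,(int((u-249.5)*5),int((v-224.5)*5)),(0,0,255),0,12)
cv2.imwrite(sys.argv[1],c)
t=ctrl.read_camera("top"); cv2.imwrite(sys.argv[1].replace(".","t."),cv2.resize(t["image"][165:275,225:395],(680,440),interpolation=2))
E
python3 look.py pics/e0.png
```

```text
11.65 [524.36410925 -12.12671684 121.47244059] [-0.00460031  0.65710261 -2.20484187] [595.83710723   6.25943448  17.57244059] [ -1.64600384 -13.03944556]
```

View pics/e0.png

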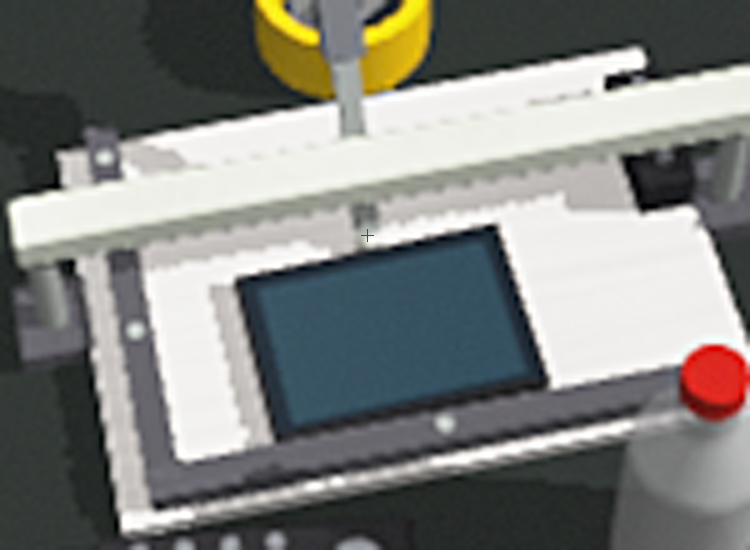

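Emit:
{"op": "step_arm", "data": {"deltas": [{"translation": [0.03,0.0075,0],"delta_rot": [0,0,0]},{"translation": [0.03,0.0075,0],"delta_rot": [0,0,0]},{"translation": [0.03,0.0075,0],"delta_rot": [0,0,0]},{"translation": [0,0,0],"delta_rot": [0,0,0]}]}}

```text
time: 12.15
ee_pos: [528.4, -11.0, 121.4]
tool_rot: [-3.141, -0.0, 1.823]
ft_force: [-1.9, -0.7, 0.4]
width: 19.8
```

Emit:
{"op": "step_arm", "data": {"deltas": [{"translation": [0.02,0.005,0],"delta_rot": [0,0,0]},{"translation": [0,0,0],"delta_rot": [0,0,0]}]}}

```text
time: 12.35
ee_pos: [528.9, -10.8, 121.3]
tool_rot: [-3.14, -0.0, 1.823]
ft_force: [-4.1, -0.3, -0.2]
width: 19.9
```

Emit:
{"op": "step_arm", "data": {"deltas": [{"translation": [0.02,0.005,0],"delta_rot": [0,0,0]},{"translation": [0,0,0],"delta_rot": [0,0,0]}]}}

```text
time: 12.55
ee_pos: [529.5, -10.5, 121.2]
tool_rot: [-3.14, -0.001, 1.823]
ft_force: [-7.7, 0.4, 1.4]
width: 19.7
```

```bash
cat > panel.py <<'E'
import sys
from stick import *
from scipy.optimize import least_squares
o=ctrl.get_obs(); b=ball(o); print(round(o["time"],2),o["ee_pos"].round(2),o["ft_force"].round(1),"ball jig",w2jig(b).round(1),b[2].round(1))
for n in ["scene","top"]:
    p=ctrl.read_camera(n); g=p["image"].astype(float).mean(2)
    # dark region inside plate area: polygon of plate interior (jig) projected
    m=np.zeros((480,640),np.uint8)
    poly=[proj(p,np.append(jig2w(x,y),12)) for x,y in [(20,-119),(99,-119),(99,119),(20,119)]]
    cv2.fillPoly(m,[np.round(poly).astype(int)],1)
    d=((g<115)&(m>0)).astype(np.uint8)
    k,l,s,c=cv2.connectedComponentsWithStats(d); i=1+np.argmax(s[1:,4]); print(n,"area",s[i,4])
    ys,xs=np.where(l==i); P=np.array([w2jig(ray_z(p,u,v,20.)) for u,v in zip(xs,ys)])
    print(n,"y extents at x bands:",[(x,P[(abs(P[:,0]-x)<4),1].min().round(1),P[(abs(P[:,0]-x)<4),1].max().round(1)) for x in (30,50,70,85) if (abs(P[:,0]-x)<4).any()])
    print(n,"x max at y bands:",[(y,P[abs(P[:,1]-y)<4,0].max().round(1)) for y in range(-110,71,20) if (abs(P[:,1]-y)<4).any()], "min",P[:,0].min())
    # right fence and far fence inner faces, from same image: dark band at z=26
cv2.imwrite("pics/x.png",p["image"])
E
python3 panel.py
```

```text
12.55 [529.49 -10.51 121.15] [-7.7  0.4  1.4] ball jig [  3.7 -12.7] 17.3
scene area 1747
scene y extents at x bands: [(30, np.float64(-78.8), np.float64(49.9)), (50, np.float64(-78.1), np.float64(49.7)), (70, np.float64(-77.8), np.float64(50.2)), (85, np.float64(-77.5), np.float64(50.8))]
scene x max at y bands: [(-110, np.float64(103.3)), (-90, np.float64(104.2)), (-70, np.float64(104.0)), (-50, np.float64(104.3)), (-30, np.float64(104.6)), (-10, np.float64(103.9)), (10, np.float64(104.8)), (30, np.float64(105.0)), (50, np.float64(103.9)), (70, np.float64(105.2))] min 25.007901763361644
top area 100
top y extents at x bands: [(85, np.float64(-73.0), np.float64(-5.7))]
top x max at y bands: [(-70, np.float64(98.5)), (-50, np.float64(98.6)), (-30, np.float64(98.1)), (-10, np.float64(98.2))] min 80.48008250267397
```

Emit:
{"op": "step_arm", "data": {"deltas": [{"translation": [-0.04,-0.01,0],"delta_rot": [0,0,0]},{"translation": [-0.12,-0.031,0],"delta_rot": [0,0,0]},{"translation": [-0.12,-0.031,0],"delta_rot": [0,0,0]},{"translation": [-0.2,-0.051,0],"delta_rot": [0,0,0]},{"translation": [-0.2,-0.051,0],"delta_rot": [0,0,0]},{"translation": [-0.2,-0.051,0],"delta_rot": [0,0,0]},{"translation": [-0.2,-0.051,0],"delta_rot": [0,0,0]},{"translation": [-0.1,-0.026,0.1],"delta_rot": [0,0,0]},{"translation": [0,0,0.4],"delta_rot": [0,0,0]},{"translation": [0,0,0.5],"delta_rot": [0,0,0]},{"translation": [0,0,0.5],"delta_rot": [0,0,0]},{"translation": [0,0,0.5],"delta_rot": [0,0,0]},{"translation": [0,0,0.4],"delta_rot": [0,0,0]},{"translation": [0,0,0.2],"delta_rot": [0,0,0]},{"translation": [0,0,0],"delta_rot": [0,0,0]}]}}

```text
time: 14.15
ee_pos: [471.9, -25.6, 252.5]
tool_rot: [3.139, -0.0, 1.823]
ft_force: [-0.4, -0.5, -1.1]
width: 19.5
```

Emit:
{"op": "step_arm", "data": {"deltas": [{"translation": [0.14,0.2025,0],"delta_rot": [0,0,-0.9]},{"translation": [0.14,0.2025,0],"delta_rot": [0,0,-0.9]},{"translation": [0.14,0.2025,0],"delta_rot": [0,0,-0.9]},{"translation": [0.14,0.2025,0],"delta_rot": [0,0,-0.9]},{"translation": [0.14,0.2025,0],"delta_rot": [0,0,-0.9]},{"translation": [0.14,0.2025,0],"delta_rot": [0,0,-0.9]},{"translation": [0.14,0.2025,0],"delta_rot": [0,0,-0.9]},{"translation": [0.14,0.2025,0],"delta_rot": [0,0,-0.9]},{"translation": [0.14,0.2025,0],"delta_rot": [0,0,-0.9]},{"translation": [0.14,0.2025,0],"delta_rot": [0,0,-0.9]},{"translation": [0.14,0.2025,0],"delta_rot": [0,0,-0.9]},{"translation": [0.14,0.2025,0],"delta_rot": [0,0,-0.9]},{"translation": [0.14,0.2025,0],"delta_rot": [0,0,-0.9]},{"translation": [0.14,0.2025,0],"delta_rot": [0,0,-0.9]},{"translation": [0.14,0.2025,0],"delta_rot": [0,0,-0.9]},{"translation": [0.14,0.2025,0],"delta_rot": [0,0,-0.9]},{"translation": [0.14,0.2025,0],"delta_rot": [0,0,-0.9]},{"translation": [0.14,0.2025,0],"delta_rot": [0,0,-0.9]},{"translation": [0.14,0.2025,0],"delta_rot": [0,0,-0.9]},{"translation": [0.14,0.2025,0],"delta_rot": [0,0,-0.9]}]}}

```text
time: 16.15
ee_pos: [611.2, 177.0, 249.8]
tool_rot: [3.141, 0.002, 0.248]
ft_force: [-0.4, 0.5, -0.3]
width: 19.4
```

```bash
python3 panel.py
python3 - <<'E'
from stick import *
print(ctrl.get_obs()["tool_rot"],ctrl.get_obs()["joint_positions"])
E
```

```text
16.15 [611.18 176.99 249.81] [-0.4  0.5 -0.3] ball jig [55.4 74.8] 145.9
scene area 1743
scene y extents at x bands: [(30, np.float64(-78.8), np.float64(49.9)), (50, np.float64(-78.1), np.float64(49.7)), (70, np.float64(-77.8), np.float64(50.2)), (85, np.float64(-77.5), np.float64(50.8))]
scene x max at y bands: [(-110, np.float64(103.3)), (-90, np.float64(104.2)), (-70, np.float64(104.0)), (-50, np.float64(104.3)), (-30, np.float64(104.6)), (-10, np.float64(103.9)), (10, np.float64(104.8)), (30, np.float64(105.0)), (50, np.float64(103.9)), (70, np.float64(105.2))] min 25.007901763361644
top area 1164
top y extents at x bands: [(50, np.float64(-74.1), np.float64(49.6)), (70, np.float64(-73.9), np.float64(49.5)), (85, np.float64(-74.1), np.float64(50.0))]
top x max at y bands: [(-70, np.float64(98.5)), (-50, np.float64(98.6)), (-30, np.float64(98.1)), (-10, np.float64(98.2)), (10, np.float64(98.3)), (30, np.float64(98.4)), (50, np.float64(97.9))] min 34.48550911090681
[3.14092156e+00 1.88659642e-03 2.51789128e-01] [-0.75785838  0.36951579  0.49063592  1.68602685 -0.18817555  1.13517361
  0.03660981]
```

Emit:
{"op": "step_arm", "data": {"deltas": [{"translation": [0,0,-0.3],"delta_rot": [0,0,0]},{"translation": [0,0,-0.35],"delta_rot": [0,0,0]},{"translation": [0,0,-0.35],"delta_rot": [0,0,0]},{"translation": [0,0,-0.35],"delta_rot": [0,0,0]},{"translation": [0,0,-0.35],"delta_rot": [0,0,0]},{"translation": [0,0,-0.35],"delta_rot": [0,0,0]},{"translation": [0,0,-0.3],"delta_rot": [0,0,0]},{"translation": [0,0,-0.12],"delta_rot": [0,0,0]},{"translation": [0,0,0],"delta_rot": [0,0,0]},{"translation": [0,0,0],"delta_rot": [0,0,0]}]}}

```text
time: 17.25
ee_pos: [611.7, 176.6, 128.4]
tool_rot: [-3.142, -0.0, 0.252]
ft_force: [-0.9, -0.2, 0.7]
width: 19.7
```

Emit:
{"op": "step_arm", "data": {"deltas": [{"translation": [0,0,-0.07],"delta_rot": [0,0,0]},{"translation": [0,0,-0.066],"delta_rot": [0,0,0]},{"translation": [0,0,0],"delta_rot": [0,0,0]},{"translation": [0,0,0],"delta_rot": [0,0,0]}]}}

```text
time: 17.65
ee_pos: [611.4, 176.8, 121.2]
tool_rot: [-3.142, 0.0, 0.252]
ft_force: [0.1, 0.4, -0.7]
width: 19.7
```

Emit:
{"op": "step_arm", "data": {"deltas": [{"translation": [0.0149,-0.0581,0],"delta_rot": [0,0,0]},{"translation": [0.0149,-0.0581,0],"delta_rot": [0,0,0]},{"translation": [0.0149,-0.0581,0],"delta_rot": [0,0,0]},{"translation": [0.0149,-0.0581,0],"delta_rot": [0,0,0]},{"translation": [0.0149,-0.0581,0],"delta_rot": [0,0,0]},{"translation": [0.0149,-0.0581,0],"delta_rot": [0,0,0]},{"translation": [0.0149,-0.0581,0],"delta_rot": [0,0,0]},{"translation": [0.0149,-0.0581,0],"delta_rot": [0,0,0]},{"translation": [0.0149,-0.0581,0],"delta_rot": [0,0,0]},{"translation": [0.0149,-0.0581,0],"delta_rot": [0,0,0]},{"translation": [0.0149,-0.0581,0],"delta_rot": [0,0,0]},{"translation": [0.0149,-0.0581,0],"delta_rot": [0,0,0]},{"translation": [0.0149,-0.0581,0],"delta_rot": [0,0,0]},{"translation": [0.0149,-0.0581,0],"delta_rot": [0,0,0]},{"translation": [0.0149,-0.0581,0],"delta_rot": [0,0,0]},{"translation": [0.0149,-0.0581,0],"delta_rot": [0,0,0]},{"translation": [0.0149,-0.0581,0],"delta_rot": [0,0,0]},{"translation": [0.0149,-0.0581,0],"delta_rot": [0,0,0]},{"translation": [0,0,0],"delta_rot": [0,0,0]}]}}

```text
time: 19.55
ee_pos: [625.0, 123.8, 121.2]
tool_rot: [3.141, 0.0, 0.251]
ft_force: [0.3, 0.5, -0.5]
width: 19.6
```

```bash
python3 panel.py
```

```text
19.55 [624.96 123.78 121.16] [ 0.3  0.5 -0.5] ball jig [55.7 19.8] 17.3
scene area 1762
scene y extents at x bands: [(30, np.float64(-115.2), np.float64(11.7)), (50, np.float64(-115.5), np.float64(12.0)), (70, np.float64(-114.8), np.float64(12.2)), (85, np.float64(-115.0), np.float64(12.5))]
scene x max at y bands: [(-110, np.float64(103.3)), (-90, np.float64(104.2)), (-70, np.float64(104.0)), (-50, np.float64(104.3)), (-30, np.float64(104.6)), (-10, np.float64(103.9)), (10, np.float64(104.8)), (30, np.float64(105.0)), (50, np.float64(103.9)), (70, np.float64(105.2))] min 25.007901763361644
top area 1037
top y extents at x bands: [(50, np.float64(-111.8), np.float64(11.6)), (70, np.float64(-111.7), np.float64(11.4)), (85, np.float64(-110.9), np.float64(11.3))]
top x max at y bands: [(-110, np.float64(97.7)), (-90, np.float64(97.8)), (-70, np.float64(98.5)), (-50, np.float64(98.6)), (-30, np.float64(98.1)), (-10, np.float64(98.2)), (10, np.float64(98.3))] min 34.39665991672198
```

Nearly there; about 4 mm left, slowly with force watched.

Emit:
{"op": "step_arm", "data": {"deltas": [{"translation": [0.0075,-0.029,0],"delta_rot": [0,0,0]},{"translation": [0.0075,-0.029,0],"delta_rot": [0,0,0]},{"translation": [0,0,0],"delta_rot": [0,0,0]}]}}

```text
time: 19.95
ee_pos: [625.6, 121.4, 121.2]
tool_rot: [3.142, 0.0, 0.252]
ft_force: [0.3, 0.5, -0.7]
width: 19.5
```

Emit:
{"op": "step_arm", "data": {"deltas": [{"translation": [0.005,-0.0194,0],"delta_rot": [0,0,0]},{"translation": [0,0,0],"delta_rot": [0,0,0]}]}}

```text
time: 20.15
ee_pos: [625.8, 120.6, 121.1]
tool_rot: [-3.142, 0.0, 0.252]
ft_force: [-0.6, 0.8, -0.6]
width: 19.7
```

Emit:
{"op": "step_arm", "data": {"deltas": [{"translation": [0.005,-0.0194,0],"delta_rot": [0,0,0]},{"translation": [0,0,0],"delta_rot": [0,0,0]}]}}

```text
time: 20.35
ee_pos: [626.1, 119.5, 121.2]
tool_rot: [3.142, 0.0, 0.252]
ft_force: [-0.1, 0.6, -0.4]
width: 19.8
```

Emit:
{"op": "step_arm", "data": {"deltas": [{"translation": [0.005,-0.0194,0],"delta_rot": [0,0,0]},{"translation": [0,0,0],"delta_rot": [0,0,0]}]}}

```text
time: 20.55
ee_pos: [626.3, 118.8, 121.2]
tool_rot: [-3.141, -0.0, 0.252]
ft_force: [-1.3, 2.1, -1.7]
width: 19.6
```

Emit:
{"op": "step_arm", "data": {"deltas": [{"translation": [0.005,-0.0194,0],"delta_rot": [0,0,0]},{"translation": [0,0,0],"delta_rot": [0,0,0]}]}}

```text
time: 20.75
ee_pos: [626.5, 118.4, 121.3]
tool_rot: [-3.141, -0.0, 0.252]
ft_force: [-0.9, 5.1, 0.6]
width: 19.6
```

Emit:
{"op": "step_arm", "data": {"deltas": [{"translation": [0.005,-0.0194,0],"delta_rot": [0,0,0]},{"translation": [0,0,0],"delta_rot": [0,0,0]}]}}

```text
time: 20.95
ee_pos: [626.7, 118.1, 121.4]
tool_rot: [-3.14, -0.0, 0.252]
ft_force: [-2.5, 7.8, 2.9]
width: 19.8
```

```bash
python3 panel.py; python3 look.py pics/f0.png
```

```text
20.95 [626.68 118.08 121.38] [-2.5  7.8  2.9] ball jig [56.1 13.8] 17.5
scene area 1764
scene y extents at x bands: [(30, np.float64(-119.8), np.float64(6.5)), (50, np.float64(-120.0), np.float64(7.4)), (70, np.float64(-119.2), np.float64(7.7)), (85, np.float64(-119.4), np.float64(7.4))]
scene x max at y bands: [(-110, np.float64(103.3)), (-90, np.float64(104.2)), (-70, np.float64(104.0)), (-50, np.float64(104.3)), (-30, np.float64(104.6)), (-10, np.float64(103.9)), (10, np.float64(104.8)), (30, np.float64(105.0)), (50, np.float64(103.9)), (70, np.float64(105.2))] min 25.007901763361644
top area 994
top y extents at x bands: [(50, np.float64(-119.3), np.float64(6.7)), (70, np.float64(-119.2), np.float64(6.4)), (85, np.float64(-118.4), np.float64(5.6))]
top x max at y bands: [(-110, np.float64(97.7)), (-90, np.float64(97.8)), (-70, np.float64(98.5)), (-50, np.float64(98.6)), (-30, np.float64(98.1)), (-10, np.float64(98.2)), (10, np.float64(97.6))] min 35.39187881540181
21.05 [626.67390172 118.15736878 121.38191378] [-2.33662379  8.17361676  2.92579257] [645.11457594  46.69841879  17.48191378] [56.11658038 13.92468319]
```

View pics/f0.png

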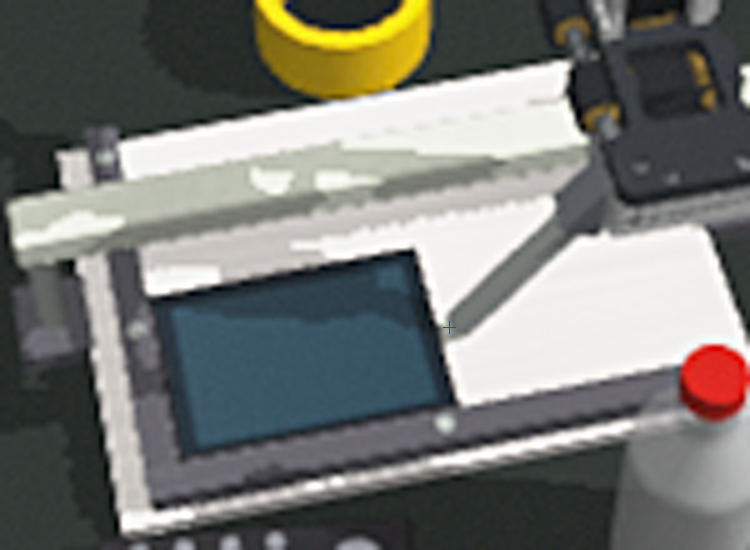

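Emit:
{"op": "step_arm", "data": {"deltas": [{"translation": [-0.01,0.04,0],"delta_rot": [0,0,0]},{"translation": [-0.03,0.1161,0],"delta_rot": [0,0,0]},{"translation": [-0.04,0.16,0],"delta_rot": [0,0,0]},{"translation": [-0.04,0.16,0.1],"delta_rot": [0,0,0]},{"translation": [0,0,0.4],"delta_rot": [0,0,0]},{"translation": [0,0,0.5],"delta_rot": [0,0,0]},{"translation": [0,0,0.5],"delta_rot": [0,0,0]},{"translation": [0,0,0.5],"delta_rot": [0,0,0]},{"translation": [0,0,0.4],"delta_rot": [0,0,0]},{"translation": [0,0,0.2],"delta_rot": [0,0,0]},{"translation": [0,0,0],"delta_rot": [0,0,0]}]}}

```text
time: 22.25
ee_pos: [621.3, 141.1, 252.4]
tool_rot: [-3.141, -0.002, 0.252]
ft_force: [0.7, -0.3, -1.3]
width: 19.9
```

Emit:
{"op": "step_arm", "data": {"deltas": [{"translation": [-0.1273,-0.2077,0],"delta_rot": [0,0,0.9]},{"translation": [-0.1273,-0.2077,0],"delta_rot": [0,0,0.9]},{"translation": [-0.1273,-0.2077,0],"delta_rot": [0,0,0.9]},{"translation": [-0.1273,-0.2077,0],"delta_rot": [0,0,0.9]},{"translation": [-0.1273,-0.2077,0],"delta_rot": [0,0,0.9]},{"translation": [-0.1273,-0.2077,0],"delta_rot": [0,0,0.9]},{"translation": [-0.1273,-0.2077,0],"delta_rot": [0,0,0.9]},{"translation": [-0.1273,-0.2077,0],"delta_rot": [0,0,0.9]},{"translation": [-0.1273,-0.2077,0],"delta_rot": [0,0,0.9]},{"translation": [-0.1273,-0.2077,0],"delta_rot": [0,0,0.9]},{"translation": [-0.1273,-0.2077,0],"delta_rot": [0,0,0.9]},{"translation": [-0.1273,-0.2077,0],"delta_rot": [0,0,0.9]},{"translation": [-0.1273,-0.2077,0],"delta_rot": [0,0,0.9]},{"translation": [-0.1273,-0.2077,0],"delta_rot": [0,0,0.9]},{"translation": [-0.1273,-0.2077,0],"delta_rot": [0,0,0.9]},{"translation": [-0.1273,-0.2077,0],"delta_rot": [0,0,0.9]},{"translation": [-0.1273,-0.2077,0],"delta_rot": [0,0,0.9]},{"translation": [-0.1273,-0.2077,0],"delta_rot": [0,0,0.9]},{"translation": [-0.1273,-0.2077,0],"delta_rot": [0,0,0.9]},{"translation": [-0.1273,-0.2077,0],"delta_rot": [0,0,0.9]}]}}

```text
time: 24.25
ee_pos: [492.7, -67.3, 250.0]
tool_rot: [-3.14, -0.0, 1.826]
ft_force: [-0.8, -0.4, -1.7]
width: 20.0
```

Emit:
{"op": "step_arm", "data": {"deltas": [{"translation": [0,0,-0.3],"delta_rot": [0,0,0]},{"translation": [0,0,-0.35],"delta_rot": [0,0,0]},{"translation": [0,0,-0.35],"delta_rot": [0,0,0]},{"translation": [0,0,-0.35],"delta_rot": [0,0,0]},{"translation": [0,0,-0.35],"delta_rot": [0,0,0]},{"translation": [0,0,-0.35],"delta_rot": [0,0,0]},{"translation": [0,0,-0.3],"delta_rot": [0,0,0]},{"translation": [0,0,-0.1],"delta_rot": [0,0,0]},{"translation": [0,0,0],"delta_rot": [0,0,0]},{"translation": [0,0,0],"delta_rot": [0,0,0]}]}}

```text
time: 25.25
ee_pos: [493.6, -67.1, 128.9]
tool_rot: [-3.142, 0.0, 1.822]
ft_force: [-0.0, -0.4, -0.7]
width: 19.8
```

```bash
python3 panel.py
```

```text
25.25 [493.59 -67.13 128.9 ] [-0.  -0.4 -0.7] ball jig [-45.1 -58.7] 25.0
scene area 1769
scene y extents at x bands: [(30, np.float64(-119.8), np.float64(7.1)), (50, np.float64(-120.0), np.float64(7.4)), (70, np.float64(-119.2), np.float64(7.7)), (85, np.float64(-119.4), np.float64(7.4))]
scene x max at y bands: [(-110, np.float64(103.3)), (-90, np.float64(104.2)), (-70, np.float64(104.0)), (-50, np.float64(104.3)), (-30, np.float64(104.6)), (-10, np.float64(103.9)), (10, np.float64(104.8)), (30, np.float64(105.0)), (50, np.float64(103.9)), (70, np.float64(105.2))] min 25.007901763361644
top area 1144
top y extents at x bands: [(30, np.float64(-90.6), np.float64(-90.6)), (50, np.float64(-119.3), np.float64(6.0)), (70, np.float64(-119.2), np.float64(6.4)), (85, np.float64(-118.4), np.float64(5.6))]
top x max at y bands: [(-110, np.float64(97.7)), (-90, np.float64(97.8)), (-70, np.float64(98.5)), (-50, np.float64(98.6)), (-30, np.float64(98.1)), (-10, np.float64(98.2)), (10, np.float64(97.6))] min 33.66934565063865
```

Emit:
{"op": "step_arm", "data": {"deltas": [{"translation": [0,0,-0.074],"delta_rot": [0,0,0]},{"translation": [0,0,-0.074],"delta_rot": [0,0,0]},{"translation": [0.06,0.0153,0],"delta_rot": [0,0,0]},{"translation": [0.095,0.0243,0],"delta_rot": [0,0,0]},{"translation": [0.095,0.0243,0],"delta_rot": [0,0,0]},{"translation": [0.095,0.0243,0],"delta_rot": [0,0,0]},{"translation": [0.095,0.0243,0],"delta_rot": [0,0,0]},{"translation": [0.095,0.0243,0],"delta_rot": [0,0,0]},{"translation": [0.095,0.0243,0],"delta_rot": [0,0,0]},{"translation": [0.095,0.0243,0],"delta_rot": [0,0,0]},{"translation": [0.06,0.0153,0],"delta_rot": [0,0,0]},{"translation": [0.04,0.0103,0],"delta_rot": [0,0,0]},{"translation": [0,0,0],"delta_rot": [0,0,0]}]}}

```text
time: 26.65
ee_pos: [534.9, -56.5, 121.2]
tool_rot: [-3.142, 0.0, 1.823]
ft_force: [0.1, -0.7, -0.8]
width: 19.9
```

Emit:
{"op": "step_arm", "data": {"deltas": [{"translation": [0.03,0.0075,0],"delta_rot": [0,0,0]},{"translation": [0.03,0.0075,0],"delta_rot": [0,0,0]},{"translation": [0,0,0],"delta_rot": [0,0,0]}]}}

```text
time: 26.95
ee_pos: [537.9, -55.8, 121.3]
tool_rot: [3.141, 0.0, 1.823]
ft_force: [-0.3, 0.1, -0.5]
width: 19.2
```

Emit:
{"op": "step_arm", "data": {"deltas": [{"translation": [0.025,0.0063,0],"delta_rot": [0,0,0]},{"translation": [0.025,0.0063,0],"delta_rot": [0,0,0]},{"translation": [0,0,0],"delta_rot": [0,0,0]}]}}

```text
time: 27.25
ee_pos: [540.2, -55.2, 121.2]
tool_rot: [-3.141, 0.0, 1.823]
ft_force: [-2.6, -0.1, 0.3]
width: 19.7
```

Emit:
{"op": "step_arm", "data": {"deltas": [{"translation": [0.02,0.005,0],"delta_rot": [0,0,0]},{"translation": [0,0,0],"delta_rot": [0,0,0]}]}}

```text
time: 27.45
ee_pos: [541.3, -54.9, 121.2]
tool_rot: [-3.141, 0.0, 1.822]
ft_force: [-1.6, -0.9, -0.7]
width: 19.8
```

Emit:
{"op": "step_arm", "data": {"deltas": [{"translation": [0.02,0.005,0],"delta_rot": [0,0,0]},{"translation": [0,0,0],"delta_rot": [0,0,0]}]}}

```text
time: 27.65
ee_pos: [541.8, -54.8, 121.1]
tool_rot: [-3.141, -0.0, 1.822]
ft_force: [-4.9, -1.1, 2.2]
width: 19.8
```

Emit:
{"op": "step_arm", "data": {"deltas": [{"translation": [0.02,0.005,0],"delta_rot": [0,0,0]},{"translation": [0,0,0],"delta_rot": [0,0,0]}]}}

```text
time: 27.85
ee_pos: [542.2, -54.7, 121.0]
tool_rot: [-3.139, -0.0, 1.822]
ft_force: [-8.8, -2.1, 3.9]
width: 19.7
```

```bash
python3 panel.py; python3 look.py pics/k0.png
```

```text
27.85 [542.25 -54.74 121.04] [-8.8 -2.1  3.9] ball jig [  5.1 -58.8] 17.1
scene area 1768
scene y extents at x bands: [(30, np.float64(-119.8), np.float64(7.1)), (50, np.float64(-120.0), np.float64(7.4)), (70, np.float64(-119.2), np.float64(7.7)), (85, np.float64(-119.4), np.float64(7.4))]
scene x max at y bands: [(-110, np.float64(103.3)), (-90, np.float64(104.2)), (-70, np.float64(104.0)), (-50, np.float64(104.3)), (-30, np.float64(104.6)), (-10, np.float64(103.9)), (10, np.float64(104.8)), (30, np.float64(105.0)), (50, np.float64(103.9)), (70, np.float64(105.2))] min 25.007901763361644
top area 258
top y extents at x bands: [(50, np.float64(-20.8), np.float64(6.0)), (70, np.float64(-31.8), np.float64(6.4)), (85, np.float64(-38.4), np.float64(5.6))]
top x max at y bands: [(-30, np.float64(98.1)), (-10, np.float64(98.2)), (10, np.float64(97.6))] min 36.273699575258945
27.95 [542.26335123 -54.7302713  121.05609741] [-7.09293714 -1.67307988  3.87534561] [613.7439572  -36.37372012  17.15609741] [  5.13575432 -58.78055293]
```

View pics/k0.png

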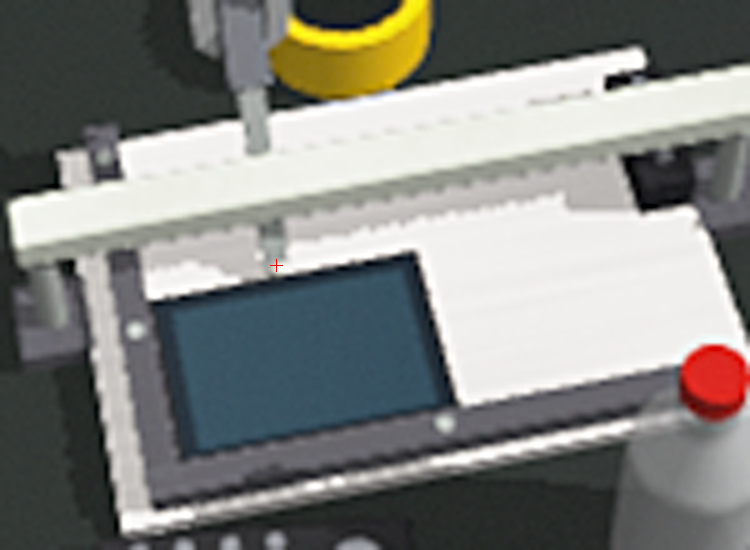

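Emit:
{"op": "step_arm", "data": {"deltas": [{"translation": [-0.04,-0.01,0],"delta_rot": [0,0,0]},{"translation": [-0.12,-0.031,0],"delta_rot": [0,0,0]},{"translation": [-0.12,-0.031,0],"delta_rot": [0,0,0]},{"translation": [-0.2,-0.051,0],"delta_rot": [0,0,0]},{"translation": [-0.2,-0.051,0],"delta_rot": [0,0,0]},{"translation": [-0.2,-0.051,0],"delta_rot": [0,0,0]},{"translation": [-0.2,-0.051,0],"delta_rot": [0,0,0]},{"translation": [-0.1,-0.026,0.1],"delta_rot": [0,0,0]},{"translation": [0,0,0.4],"delta_rot": [0,0,0]},{"translation": [0,0,0.5],"delta_rot": [0,0,0]},{"translation": [0,0,0.5],"delta_rot": [0,0,0]},{"translation": [0,0,0.5],"delta_rot": [0,0,0]},{"translation": [0,0,0.4],"delta_rot": [0,0,0]},{"translation": [0,0,0.2],"delta_rot": [0,0,0]},{"translation": [0,0,0],"delta_rot": [0,0,0]}]}}

```text
time: 29.55
ee_pos: [484.8, -69.5, 252.4]
tool_rot: [3.139, 0.0, 1.823]
ft_force: [0.6, -0.6, -1.1]
width: 19.9
```

```bash
cat > lean.py <<'E'
from stick import *
o=ctrl.get_obs(); b=ball(o); print(o["time"],o["ee_pos"],b,w2jig(b))
p=ctrl.read_camera("scene"); ms=ctrl.masks_of("pusher",p)
K=np.array(p["intrinsics"]);Ei=np.linalg.inv(p["extrinsics"])
m=ms[0]["mask"]; print(ms[0]["p"],m.sum())
v,u=np.where(m&(p["z_map"]>0)); P=np.array([deproj(p,a,c) for a,c in zip(u,v)])
a=o["tool_rot"][2]-np.pi/2; d=(P-b); r=d[:,0]*np.cos(a)+d[:,1]*np.sin(a); t=-d[:,0]*np.sin(a)+d[:,1]*np.cos(a); z=d[:,2]
for lo in range(-12,140,12):
    k=(z>=lo)&(z<lo+12)&(abs(t)<25); 
    if k.any(): print(lo,k.sum(),"r",np.median(r[k]).round(1),"pred",round(-np.median(z[k])*.7,1),"t",np.median(t[k]).round(1))
v,u=np.where(m); print("lowest mask row",v.max(),u[v==v.max()].mean(),"pred ball",proj(p,b))
E
python3 lean.py
```

```text
29.55 [484.79157414 -69.54492147 252.39384704] [556.26443656 -51.1582432  148.49384704] [-54.21465803 -58.85781055]
0.79 479
-12 2 r 5.2 pred 0.4 t 2.4
0 30 r 2.3 pred -4.3 t 0.3
12 38 r -5.7 pred -11.9 t 1.4
24 21 r -13.5 pred -20.4 t 1.1
36 31 r -22.2 pred -29.9 t 1.6
48 36 r -31.2 pred -37.7 t 0.2
60 40 r -39.0 pred -46.5 t 1.5
72 26 r -45.6 pred -53.4 t 0.1
84 72 r -51.1 pred -63.4 t 2.0
96 63 r -58.6 pred -71.7 t 0.6
108 64 r -67.0 pred -79.5 t 2.1
120 52 r -74.7 pred -87.3 t 1.4
lowest mask row 226 298.0 pred ball (np.float64(297.50819138226353), np.float64(223.749912671656))
```

Emit:
{"op": "step_arm", "data": {"deltas": [{"translation": [-0.012,0.3,0],"delta_rot": [0,0,-0.143]},{"translation": [-0.012,0.6,0],"delta_rot": [0,0,-0.143]},{"translation": [-0.012,0.6,0],"delta_rot": [0,0,-0.143]},{"translation": [-0.012,0.6,0],"delta_rot": [0,0,-0.143]},{"translation": [-0.012,0.6,0],"delta_rot": [0,0,-0.143]},{"translation": [-0.012,0.6,0],"delta_rot": [0,0,-0.143]},{"translation": [-0.012,0.6,0],"delta_rot": [0,0,-0.143]},{"translation": [-0.012,0.6,0],"delta_rot": [0,0,-0.143]},{"translation": [-0.012,0.6,0],"delta_rot": [0,0,-0.143]},{"translation": [-0.012,0.6,0],"delta_rot": [0,0,-0.143]},{"translation": [-0.012,0.6,0],"delta_rot": [0,0,-0.143]},{"translation": [-0.012,0.6,0],"delta_rot": [0,0,-0.143]},{"translation": [-0.012,0.6,0],"delta_rot": [0,0,-0.143]},{"translation": [-0.012,0.6,0],"delta_rot": [0,0,-0.143]},{"translation": [0,0.046,0],"delta_rot": [0,0,0]},{"translation": [0,0,0],"delta_rot": [0,0,0]},{"translation": [0,0,0],"delta_rot": [0,0,0]}]}}

```text
time: 31.35
ee_pos: [475.9, 336.5, 250.4]
tool_rot: [-3.141, 0.001, 1.647]
ft_force: [0.7, -0.5, -1.6]
width: 20.1
```

Emit:
{"op": "step_arm", "data": {"deltas": [{"translation": [0.014,0.024,-0.2],"delta_rot": [0,0,0]},{"translation": [0,0,-0.35],"delta_rot": [0,0,0]},{"translation": [0,0,-0.35],"delta_rot": [0,0,0]},{"translation": [0,0,-0.35],"delta_rot": [0,0,0]},{"translation": [0,0,-0.3],"delta_rot": [0,0,0]},{"translation": [0,0,-0.2],"delta_rot": [0,0,0]},{"translation": [0,0,-0.1],"delta_rot": [0,0,0]},{"translation": [0,0,-0.1],"delta_rot": [0,0,0]},{"translation": [0,0,0],"delta_rot": [0,0,0]},{"translation": [0,0,0],"delta_rot": [0,0,0]}]}}

```text
time: 32.35
ee_pos: [476.8, 339.1, 154.2]
tool_rot: [3.141, -0.0, 1.648]
ft_force: [1.2, -0.6, -0.7]
width: 19.7
```

Emit:
{"op": "step_arm", "data": {"deltas": [{"translation": [0,-0.028,-0.05],"delta_rot": [0,0,0]},{"translation": [0,0,-0.06],"delta_rot": [0,0,0]},{"translation": [-0.01,0,-0.06],"delta_rot": [0,0,0]},{"translation": [-0.01,0,-0.05],"delta_rot": [0,0,0]},{"translation": [0,0,-0.04],"delta_rot": [0,0,0]},{"translation": [0,0,0],"delta_rot": [0,0,0]},{"translation": [0,0,0],"delta_rot": [0,0,0]}]}}

```text
time: 33.05
ee_pos: [475.6, 337.5, 140.7]
tool_rot: [-3.141, 0.0, 1.648]
ft_force: [-0.6, -1.0, -1.4]
width: 19.9
```

Emit:
{"op": "step_arm", "data": {"deltas": [{"translation": [0,0,-0.02],"delta_rot": [0,0,0]},{"translation": [0,0,0],"delta_rot": [0,0,0]}]}}

```text
time: 33.25
ee_pos: [475.6, 337.5, 139.7]
tool_rot: [-3.142, 0.0, 1.648]
ft_force: [-1.5, 0.3, -0.2]
width: 19.9
```

Emit:
{"op": "step_arm", "data": {"deltas": [{"translation": [0,0,0],"delta_rot": [0,0,0]},{"translation": [0,0,0],"delta_rot": [0,0,0]},{"translation": [0,0,0],"delta_rot": [0,0,0]},{"translation": [0,0,0],"delta_rot": [0,0,0]},{"translation": [0,0,0],"delta_rot": [0,0,0]},{"translation": [0,0,0],"delta_rot": [0,0,0]}], "gripper": 50}}

```text
time: 33.85
ee_pos: [475.6, 337.5, 139.8]
tool_rot: [-3.142, 0.0, 1.648]
ft_force: [-0.7, -0.4, 1.0]
width: 50.4
```

Emit:
{"op": "step_arm", "data": {"deltas": [{"translation": [0,0,0.1],"delta_rot": [0,0,0]},{"translation": [0,0,0.3],"delta_rot": [0,0,0]},{"translation": [0,0,0.5],"delta_rot": [0,0,0]},{"translation": [0,0,0.5],"delta_rot": [0,0,0]},{"translation": [0,0,0.5],"delta_rot": [0,0,0]},{"translation": [0,0,0.5],"delta_rot": [0,0,0]},{"translation": [-0.3,0.6,0],"delta_rot": [0,0,0]},{"translation": [-0.3,0.6,0],"delta_rot": [0,0,0]},{"translation": [-0.3,0.6,0],"delta_rot": [0,0,0]},{"translation": [-0.3,0.6,0],"delta_rot": [0,0,0]},{"translation": [0,0,0],"delta_rot": [0,0,0]}]}}

```text
time: 34.95
ee_pos: [412.3, 461.8, 259.8]
tool_rot: [-3.141, -0.001, 1.654]
ft_force: [0.2, -0.4, 0.3]
width: 49.9
```

```bash
python3 panel.py
python3 - <<'E'
from h import *
p=ctrl.read_camera("scene"); t=ctrl.read_camera("top")
for n in ["pusher_top","pusher"]:
    for q in (p,t):
        for d in ctrl.place_of(n,q)[:1]: print(n,d["p"],d["point"][0]*640,d["point"][1]*480)
a=cv2.resize(p["image"][215:335,240:400],(480,360),interpolation=2)
b=cv2.resize(p["image"][185:285,430:490],(216,360),interpolation=2)
c=cv2.resize(t["image"][165:315,130:400],(432,240),interpolation=2)
o=np.zeros((600,696,3),np.uint8); o[:360,:480]=a;o[:360,480:]=b;o[360:,:432]=c
d=cv2.resize(p["image"],(264,198)); o[360:558,432:]=d
cv2.imwrite("pics/z0.png",o)
E
```

```text
34.95 [412.31 461.76 259.83] [ 0.2 -0.4  0.3] ball jig [  6.2 461.4] 155.9
scene area 1770
scene y extents at x bands: [(30, np.float64(-119.8), np.float64(7.1)), (50, np.float64(-120.0), np.float64(7.4)), (70, np.float64(-119.2), np.float64(7.7)), (85, np.float64(-119.4), np.float64(7.4))]
scene x max at y bands: [(-110, np.float64(103.3)), (-90, np.float64(104.2)), (-70, np.float64(104.0)), (-50, np.float64(104.3)), (-30, np.float64(104.6)), (-10, np.float64(103.9)), (10, np.float64(104.8)), (30, np.float64(105.0)), (50, np.float64(103.9)), (70, np.float64(105.2))] min 25.007901763361644
top area 1196
top y extents at x bands: [(50, np.float64(-119.3), np.float64(6.7)), (70, np.float64(-119.2), np.float64(7.1)), (85, np.float64(-118.4), np.float64(7.5))]
top x max at y bands: [(-110, np.float64(97.7)), (-90, np.float64(97.8)), (-70, np.float64(98.5)), (-50, np.float64(98.6)), (-30, np.float64(98.1)), (-10, np.float64(98.2)), (10, np.float64(98.3))] min 34.39665991672198
pusher_top 0.55 470.016 191.904
pusher_top 0.75 163.00799999999998 286.896
pusher 0.79 468.096 259.68
pusher 0.65 176.0 255.312
```

View pics/z0.png

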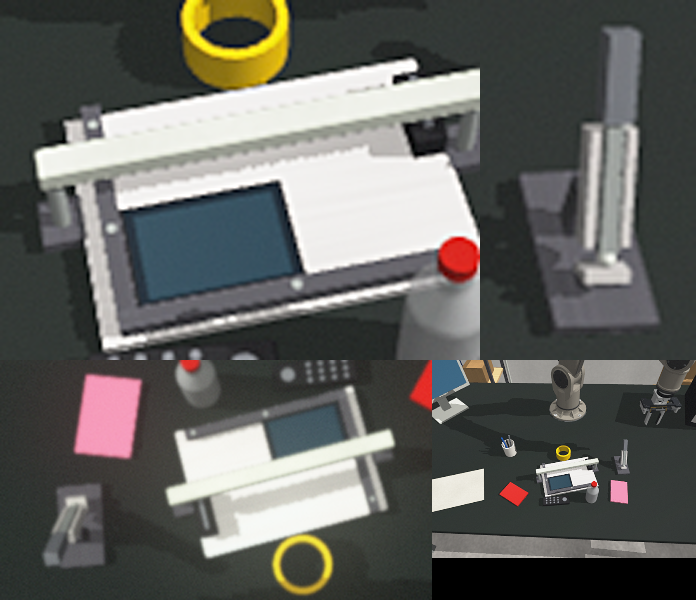

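```bash
python3 -c "
from plant import ctrl
print(ctrl.close_job())"
```

```text
the job is handed in; nothing more can be done
None
```

The module is home against both fences, the pusher is back in its rest, and I handed the job in at about 35 s of the 67 s allowed.

**What I did:**
- I picked up the leaning pusher and pushed the module's near edge to the far fence, with the stick leaning 35° under the lamp bar.
- I turned the stick 90° and pushed the left edge to the right fence.
- I finished with a second nudge on the near edge, then laid the stick back in the channel and let go.

**Pushing forces:** each push ended on a firm stop at about 8–9 N.

**Last checks:**
- **Module:** both cameras show it tight in the corner with no visible gap along either fence. The top camera put its far edge at about jig x = 98 and its right edge at about y = −119, against fence faces at 100 and −120.
- **Pusher:** it sits in the channel with its tip at the ledge.
- **Bystanders:** the pot, bottle, tape and remote looked unmoved in the pictures; I did not measure them.

**Disagreements:**
- The two cameras differ by a few millimetres; the scene camera put the far edge at about x = 104. The module's edges also showed an apparent tilt of up to about 1°.
- At contact with the right fence, the ball read about 2 mm past its expected place.

I put these down to calibration and pixel size, because the push forces and pictures agree on contact. The images cannot rule out a gap under about 1 mm.

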